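Pack staining-jar lids in a round tin

TASK

Pack all seven blue staining-jar lids in the round steel tin in a single layer, knobs up and every one lying flat on the tin's floor: that only works with one lid in the middle and six close round it, so shift the one in the tin that lies in the way. Leave the four small bottles on the mat standing where they are.

Things in the scene. Friction and masses are not known exactly. Their poses are not given: they have to be found in the camera images.
- tin: round shallow open steel tin, fixed to the table: inside diameter 162 mm, outside 170 mm, floor 3 mm thick, rim 22 mm above the table. Origin: centre of its underside (on the table, z = 0); z up. It stands left or right of the robot's middle line, the rubber mat on the other side.
- mat: flat dark rubber mat, 220 x 300 x 3 mm (x, y, z), fixed to the table; four lids and four small bottles stand on it. Origin: centre of its underside; z up. Behind, at the back left, a bench analyser (white and red, tall) stands fixed: its front is about 0.69 m ahead of the robot, from y = 0.02 to 0.38 m; keep the gripper clear of it.
- lid_1: blue round staining-jar lid, 50 g: flat disc 50 mm across and 8 mm thick (lower 3.5 mm tapering to 43 mm) with an upright white cylindrical knob, 15 mm across, from 8 to 35 mm above the underside. Origin: centre of the underside; z up through the knob. Starts flat in the tin, near its wall; lid_1 and lid_2 lie a third of a turn apart and may stay.
- lid_2: blue round staining-jar lid, 50 g: flat disc 50 mm across and 8 mm thick (lower 3.5 mm tapering to 43 mm) with an upright white cylindrical knob, 15 mm across, from 8 to 35 mm above the underside. Origin: centre of the underside; z up through the knob. Starts flat in the tin, near its wall; lid_1 and lid_2 lie a third of a turn apart and may stay.
- lid_3: blue round staining-jar lid, 50 g: flat disc 50 mm across and 8 mm thick (lower 3.5 mm tapering to 43 mm) with an upright white cylindrical knob, 15 mm across, from 8 to 35 mm above the underside. Origin: centre of the underside; z up through the knob. Starts flat in the tin, 14 to 40 mm off the middle, in the way.
- lid_4: blue round staining-jar lid, 50 g: flat disc 50 mm across and 8 mm thick (lower 3.5 mm tapering to 43 mm) with an upright white cylindrical knob, 15 mm across, from 8 to 35 mm above the underside. Origin: centre of the underside; z up through the knob. Starts flat on the mat, knob up.
- lid_5: blue round staining-jar lid, 50 g: flat disc 50 mm across and 8 mm thick (lower 3.5 mm tapering to 43 mm) with an upright white cylindrical knob, 15 mm across, from 8 to 35 mm above the underside. Origin: centre of the underside; z up through the knob. Starts flat on the mat, knob up.
- lid_6: blue round staining-jar lid, 50 g: flat disc 50 mm across and 8 mm thick (lower 3.5 mm tapering to 43 mm) with an upright white cylindrical knob, 15 mm across, from 8 to 35 mm above the underside. Origin: centre of the underside; z up through the knob. Starts flat on the mat, knob up.
- lid_7: blue round staining-jar lid, 50 g: flat disc 50 mm across and 8 mm thick (lower 3.5 mm tapering to 43 mm) with an upright white cylindrical knob, 15 mm across, from 8 to 35 mm above the underside. Origin: centre of the underside; z up through the knob. Starts flat on the mat, knob up.
- bottle_yellow: bottle with yellow cap, 36 mm across, 60 mm tall, 120 g, standing loose on the mat among the lids. Not to be moved. Origin: centre of its underside; z up.
- bottle_yellow_b: second bottle with yellow cap, 36 mm across, 60 mm tall, 120 g, standing loose on the mat among the lids. Not to be moved. Origin: centre of its underside; z up.
- bottle_purple: brown bottle with purple cap, 39 mm across, 66 mm tall, 120 g, standing loose on the mat among the lids. Not to be moved. Origin: centre of its underside; z up.
- bottle_purple_b: second brown bottle with purple cap, 39 mm across, 66 mm tall, 120 g, standing loose on the mat among the lids. Not to be moved. Origin: centre of its underside; z up.

How it is judged:
At the end, for the whole second after the job is handed in: All seven lids lie in the tin at rest: each one's centre within 59 mm of the tin's centre, its underside within 3 mm of the tin's floor, knob up and level within 0.08 rad (horizontal distance between each of lid_1, lid_2, lid_3, lid_4, lid_5, lid_6, lid_7 and tin below 0.059 m and z of each of lid_1, lid_2, lid_3, lid_4, lid_5, lid_6, lid_7 in the frame of tin below 0.006 m and angle between each of lid_1, lid_2, lid_3, lid_4, lid_5, lid_6, lid_7's own z axis and vertical below 0.08 rad and linear speed of each of lid_1, lid_2, lid_3, lid_4, lid_5, lid_6, lid_7 below 0.02 m/s); the robot touches nothing.
It fails at once if a bottle on the mat is pushed more than 20 mm from its place or tipped more than 0.35 rad (distance of any of bottle_yellow, bottle_yellow_b, bottle_purple, bottle_purple_b from where it was at the start of the episode above 0.02 m or angle between any of bottle_yellow, bottle_yellow_b, bottle_purple, bottle_purple_b's own z axis and vertical above 0.35 rad).
It also fails if it takes over 72 s, if anything falls off the work surface, if the arm or the gripper's body presses on something with over 40 N, if the wrist force passes 120 N, or if a joint passes its speed limit or range.

ROBOT

A 6-joint arm with a two-finger parallel gripper is mounted at the origin on a cart in front of the work surface, level with it; the furniture and walls round the work are solid. World frame = base frame: x ahead of the robot, y to its left, z up, the work surface at z = 0. Lengths are in m, angles in rad, forces in N, time in s.
With the tool pointing down it reaches from about 0.325 to 0.9 m from the base axis. Payload 6.1 kg.
Tool frame: the origin (TCP) lies midway between the tips of the shut fingers; the grasp point (between the pads) lies 19 mm behind it; z points along the fingers, y is the line along which they close (so a half turn about z gives the same grasp; the last joint's range is limited). The gripper opens to 87 mm and grips with 3 to 60 N. Pads are 19 mm wide; open, the fingers measure 117 mm over their backs; the gripper's body (75 mm by 190 mm) begins 51 mm behind the grasp point.
Start: joints at [1.198, 0.22, 1.526, -0, 1.395, -0.126], TCP at [0.153, 0.606, 0.223] pointing down, gripper open.
Joint ranges: [-2.98, 2.98], [-0.91, 2.08], [0.09, 2.57], [-1.24, 4.39], [0.2, 2.65], [-2.68, 2.68]. Speed limits (rad/s): [2.57, 2.57, 3.01, 3.14, 3.14, 3.14].

INTERFACE

Orientations are given as a unit quaternion [x, y, z, w].
In Python, from workcell import move_to, move_linear, movej, set_gripper, sleep, solve_ik, observe, read_camera, camera_params, PlanningError, hand_in, masks_of gives the robot as it stands. Calls block until the motion is done:
- move_to(position, orientation): joint-space move of the TCP to a pose.
- move_linear(position, vel=0.15, attitude=None): straight line of the TCP; attitude=None keeps the orientation; vel is the mean speed in m/s.
- movej(angles): joint-space move.
- set_gripper(opening): finger opening in m; the grip force is fixed at half the most; returns when the fingers have stopped.
- sleep(seconds).
- solve_ik(position, orientation): joint angles nearest the present ones, or None.
- observe(): the state.
- read_camera(name): name is "scene" or "side" or "wrist"; returns (picture, depth): 480x640x3 uint8, blue, green, red; 480x640 float32, m along the optical axis (not along the pixel's ray), 0 where there is no reading.
- camera_params(name): a dict with "mtx" (3x3 intrinsics, pixels), "view" (4x4, takes a point from world to camera coordinates); the wrist camera has in their place "hand_eye" (4x4, takes a point from camera to tool coordinates, whose origin is the TCP and whose axes are the flange's). Camera axes: x right, y up, looking along -z (the intrinsics and any distortion apply to the point x, -y, -z); pixel columns grow to the right and rows downward; lengths in m; the calibration is good to about 2 mm. A picture is of the moment at which its call begins: read the wrist's pose just before it. camera_params takes no time and is no camera call.
A pose or a line that the arm cannot do raises PlanningError and nothing moves.
- hand_in(): hands the job in; it is judged then, once.
Trained networks look in the newest picture that a camera, given by its name, has taken for a name from the list of things; names that differ only in an ending like _2 or _b are one class to them, and where a whole thing is asked for, a point or a joint stands for the part that bears it (a point fixed in the world has none). Each returns a list of dicts, best first, with "p" (0 to 1); they miss things now and then, are a little off and sometimes report something else, mostly with a low value. They report only what shows in the picture. A call takes as long as a camera call.
- masks_of(camera, target): "region" (480x640 bool, what is visible of it) and "extent" ([left, top, right, bottom] in pixels, round what is visible of it).
The state is a dict: "time_s": time; "q": joint angles; "qvel": joint speeds; "joint_efforts": joint torques, N m; "position": TCP position; "tcp_rot": TCP orientation; "wrist_force": force on the tool from outside, world axes, zero at the start; "wrist_torque": the same for the moment, N m; "finger_gap": finger opening in m; "finger_force": force on a finger pad.
Only numpy, scipy, OpenCV 4.12 (cv2) and the standard library are available. Lean on these libraries where they do the work, as an engineer would, in place of code of your own. Each camera call takes 0.05 s, during which the arm holds its last target. There are 200 camera calls.

## Working session

There is one attempt and no reset: what is moved stays moved. The work goes in short steps, each a Python script; the robot and the scene stay as the last script left them, time stands still between calls to the robot, and variables do not carry over. Pictures are saved under pics/ and viewed, at most 10 in all, crops included, and the job is handed in when it is done.

```bash
mkdir -p pics; ls
python3 - <<'E'
from workcell import *
import cv2, numpy as np
o=observe(); print({k:np.round(v,3) for k,v in o.items()})
ims=[]
for n in ["scene","side","wrist"]:
    p,d=read_camera(n); cv2.imwrite(f"pics/{n}0.png",p); np.save(f"pics/{n}0.npy",d)
    print(n,{k:np.round(v,3).tolist() for k,v in camera_params(n).items()})
E
```

```text
pics
workcell.py
{'time_s': np.float64(0.0), 'q': array([ 1.198,  0.221,  1.528, -0.   ,  1.395, -0.126]), 'qvel': array([-0.001, -0.001,  0.   , -0.003, -0.001,  0.001]), 'joint_efforts': array([  0.   , -49.462, -38.737,   0.07 ,   0.057,  -0.   ]), 'position': array([0.152, 0.605, 0.221]), 'tcp_rot': array([ 0.123,  0.992, -0.001, -0.   ]), 'wrist_force': array([-0.441, -0.358, -0.123]), 'wrist_torque': array([ 0.034, -0.079, -0.044]), 'finger_force': np.float64(0.0), 'finger_gap': np.float64(0.087)}
scene {'mtx': [[551.77, 0.0, 311.289], [0.0, 551.77, 244.754], [0.0, 0.0, 1.0]], 'view': [[0.708, -0.706, 0.018, -0.353], [0.436, 0.458, 0.775, -0.257], [-0.555, -0.541, 0.632, -0.814], [0.0, 0.0, 0.0, 1.0]]}
side {'mtx': [[616.985, 0.0, 323.312], [0.0, 616.985, 226.213], [0.0, 0.0, 1.0]], 'view': [[-0.997, -0.072, 0.016, 0.533], [0.041, -0.364, 0.93, -0.048], [-0.061, 0.929, 0.366, -1.218], [0.0, 0.0, 0.0, 1.0]]}
wrist {'mtx': [[337.581, 0.0, 318.079], [0.0, 337.581, 239.712], [0.0, 0.0, 1.0]], 'hand_eye': [[-0.0, 0.967, 0.255, 0.071], [1.0, 0.0, -0.001, -0.001], [-0.001, 0.255, -0.967, -0.162], [0.0, 0.0, 0.0, 1.0]]}
```

View pics/scene0.png

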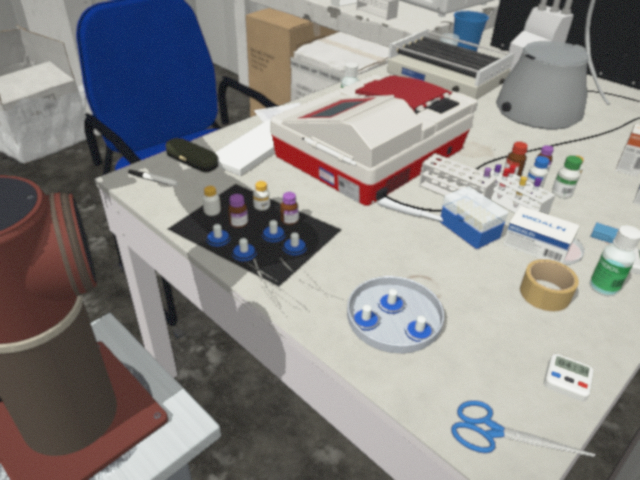

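View pics/side0.png

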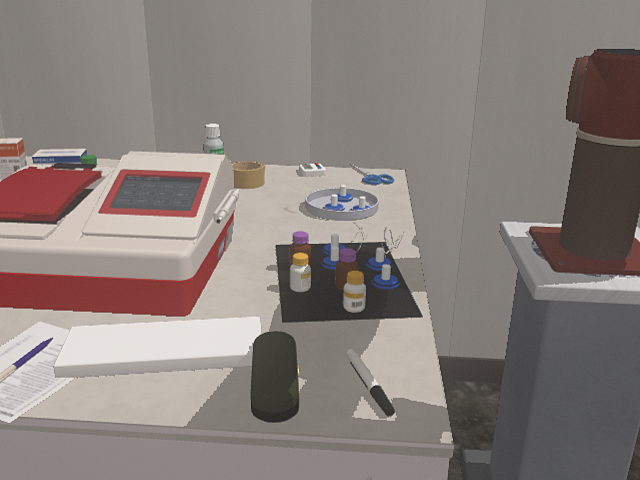

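The scene camera shows the tin around pixel (396,314) with three lids in it. The mat is around (255,230), with lids at (218,236), (244,250), (273,231) and (295,243) and bottles behind and between them. The side view agrees. Next I'll take coarse positions from depth.

```bash
cat > h.py <<'E'
from workcell import *
import cv2, numpy as np
from scipy.spatial.transform import Rotation as R
def cam_T(n,o=None):
    "camera->world"
    c=camera_params(n)
    if n!="wrist": return np.array(c["mtx"]),np.linalg.inv(np.array(c["view"]))
    T=np.eye(4); T[:3,:3]=R.from_quat(o["tcp_rot"]).as_matrix(); T[:3,3]=o["position"]
    return np.array(c["mtx"]),T@np.array(c["hand_eye"])
def cloud(n,d,o=None):
    K,T=cam_T(n,o); v,u=np.mgrid[:480,:640]
    P=np.stack([(u-K[0,2])/K[0,0]*d,-(v-K[1,2])/K[1,1]*d,-d,np.ones_like(d)],-1)
    W=(P@T.T)[...,:3]; W[d<=0]=np.nan; return W
E
python3 - <<'E'
from h import *
p,d=read_camera("scene"); W=cloud("scene",d)
for t in ["tin","mat","lid_1","bottle_yellow","bottle_purple"]:
    for m in masks_of("scene",t):
        w=W[m["region"]]; w=w[~np.isnan(w[:,0])]
        if len(w): print(t,round(m["p"],2),m["extent"],np.round(np.percentile(w,2,0),3),np.round(np.median(w,0),3),np.round(np.percentile(w,98,0),3))
E
```

```text
tin 0.91 [349.4, 278.8, 445.6, 351.5] [ 0.423 -0.283  0.001] [ 0.507 -0.205  0.004] [ 0.587 -0.121  0.024]
tin 0.46 [383.6, 287.5, 403.6, 307.5] [ 0.505 -0.199  0.009] [ 0.519 -0.184  0.013] [ 0.54  -0.163  0.039]
tin 0.24 [231.2, 194.2, 247.5, 226.5] [0.461 0.185 0.008] [0.473 0.194 0.044] [0.492 0.213 0.07 ]
mat 0.6 [169.4, 182.5, 338.4, 287.0] [0.375 0.014 0.   ] [0.47  0.137 0.003] [0.607 0.307 0.007]
lid_1 0.81 [355.9, 307.6, 378.0, 326.7] [ 0.441 -0.192  0.009] [ 0.455 -0.178  0.013] [ 0.478 -0.156  0.039]
lid_1 0.75 [264.1, 221.4, 287.8, 244.9] [0.484 0.097 0.002] [0.501 0.114 0.013] [0.524 0.138 0.039]
lid_1 0.67 [283.9, 233.1, 307.2, 253.2] [0.488 0.04  0.002] [0.504 0.055 0.013] [0.527 0.079 0.039]
lid_1 0.63 [233.6, 235.6, 257.4, 257.5] [0.405 0.097 0.003] [0.42  0.111 0.014] [0.445 0.134 0.038]
lid_1 0.58 [384.7, 288.5, 403.4, 306.1] [ 0.504 -0.198  0.01 ] [ 0.518 -0.183  0.013] [ 0.538 -0.161  0.039]
lid_1 0.57 [405.8, 317.2, 433.6, 336.2] [ 0.487 -0.273  0.01 ] [ 0.501 -0.258  0.013] [ 0.523 -0.238  0.038]
lid_1 0.51 [211.1, 221.6, 227.7, 243.5] [0.396 0.167 0.01 ] [0.41  0.183 0.014] [0.431 0.203 0.039]
bottle_yellow 0.72 [202.8, 185.1, 219.7, 215.2] [0.448 0.26  0.006] [0.46  0.268 0.038] [0.48  0.287 0.065]
bottle_yellow 0.64 [255.1, 180.9, 270.7, 210.7] [0.54  0.2   0.008] [0.55  0.208 0.039] [0.568 0.226 0.064]
bottle_purple 0.91 [230.9, 194.1, 247.8, 227.6] [0.461 0.185 0.003] [0.472 0.195 0.041] [0.495 0.228 0.07 ]
bottle_purple 0.63 [282.1, 192.8, 300.5, 225.1] [0.548 0.118 0.004] [0.558 0.127 0.041] [0.579 0.147 0.07 ]
```

```bash
cat >> h.py <<'E'
def topq(yaw):
    "tool down; finger closing axis (tool y) at angle yaw from world y"
    return (R.from_euler("z",yaw)*R.from_quat([0,1,0,0])).as_quat()
def look(name):
    o=observe(); p,d=read_camera("wrist"); cv2.imwrite(f"pics/{name}.png",p)
    return p,cloud("wrist",d,o)
def lids(p,W):
    "centres from blue disc (z 4..16 mm) by circle fit, and from knob tops"
    hsv=cv2.cvtColor(p,cv2.COLOR_BGR2HSV); b=((hsv[...,0]>95)&(hsv[...,0]<130)&(hsv[...,1]>120)&(hsv[...,2]>40)).astype(np.uint8)
    b=cv2.morphologyEx(b,cv2.MORPH_OPEN,np.ones((3,3))); n,L,S,C=cv2.connectedComponentsWithStats(b); out=[]
    for i in range(1,n):
        if S[i,4]<150: continue
        w=W[(L==i)]; w=w[(w[:,2]>.006)&(w[:,2]<.016)]
        if len(w)<80: continue
        c,r=cv2.minEnclosingCircle((w[:,:2]*1000).astype(np.float32)); c=np.array(c)/1000
        k=(np.hypot(W[...,0]-c[0],W[...,1]-c[1])<.02)&(W[...,2]>.033)&(W[...,2]<.044)
        t=W[k]; kc,kr=cv2.minEnclosingCircle((t[:,:2]*1000).astype(np.float32)) if len(t)>10 else ((0,0),0)
        out.append((c,r,np.array(kc)/1000,kr,np.median(t,0) if len(t) else None,np.median(w[:,2])))
    return out
E
python3 - <<'E'
from h import *
def rep(p,W):
    for c,r,kc,kr,t,z in lids(p,W): print("disc",np.round(c,4),round(r,1),"knob",np.round(kc,4),round(kr,1),np.round(t,4),"z",round(float(z),4))
move_to([.43,.15,.20],topq(0)); sleep(.3); p,W=look("wm"); rep(p,W)
for t in ["bottle_yellow","bottle_purple"]:
    for m in masks_of("wrist",t):
        w=W[m["region"]]; w=w[w[:,2]>.05]
        if len(w): print(t,round(m["p"],2),np.round(np.median(w,0),3))
move_to([.475,-.2,.15],topq(0)); sleep(.3); p,W=look("wt"); rep(p,W); np.save("pics/wt.npy",W)
r=W[(W[...,2]>.018)&(W[...,2]<.026)]; r=r[np.hypot(r[:,0]-.505,r[:,1]+.202)<.1]
r=r[np.hypot(r[:,0]-.505,r[:,1]+.202)>.07]
A=np.c_[2*r[:,:2],np.ones(len(r))]; s=np.linalg.lstsq(A,(r[:,:2]**2).sum(1),rcond=None)[0]
print("tin",len(r),s[:2],np.sqrt(s[2]+s[0]**2+s[1]**2),np.median(r[:,2])); print(observe()["time_s"])
E
```

```text
disc [0.411  0.1889] 20.7 knob [0.4112 0.1887] 7.5 [0.4107 0.1886 0.0375] z 0.0122
disc [0.4207 0.1167] 20.9 knob [0.4204 0.1164] 7.5 [0.4199 0.1169 0.0376] z 0.0122
disc [ 0.4575 -0.1725] 20.8 knob [ 0.4573 -0.171 ] 7.5 [ 0.4568 -0.1675  0.0359] z 0.0119
disc [0.5029 0.1208] 20.9 knob [0.5024 0.1209] 7.3 [0.5015 0.121  0.0376] z 0.0122
disc [0.5031 0.0656] 19.7 knob [0.5038 0.0653] 4.4 [0.5044 0.0654 0.0367] z 0.0122
bottle_yellow 0.91 [0.551 0.218 0.062]
bottle_yellow 0.68 [0.461 0.276 0.063]
bottle_yellow 0.4 [0.403 0.136 0.282]
bottle_purple 0.97 [0.554 0.138 0.066]
bottle_purple 0.58 [0.474 0.204 0.069]Traceback (most recent call last):
  File "<stdin>", line 9, in <module>
  File "<stdin>", line 3, in rep
    return _wrapfunc(a, 'round', decimals=decimals, out=out)
    return _wrapit(obj, method, *args, **kwds)
    result = getattr(arr, method)(*args, **kwds)
TypeError: unsupported operand type(s) for *: 'NoneType' and 'float'
```

View pics/wt.png

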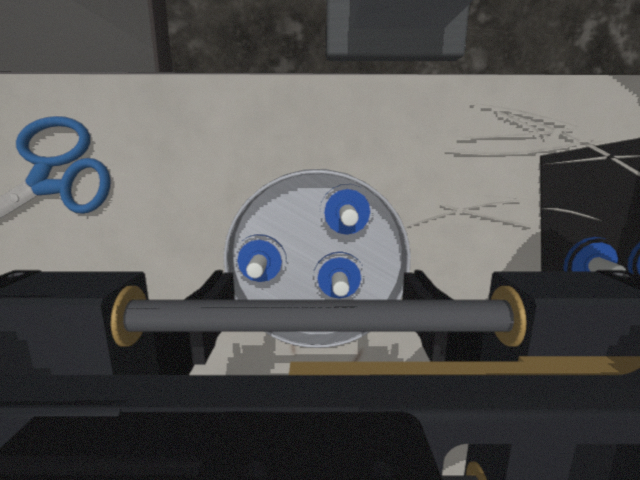

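View pics/wm.png

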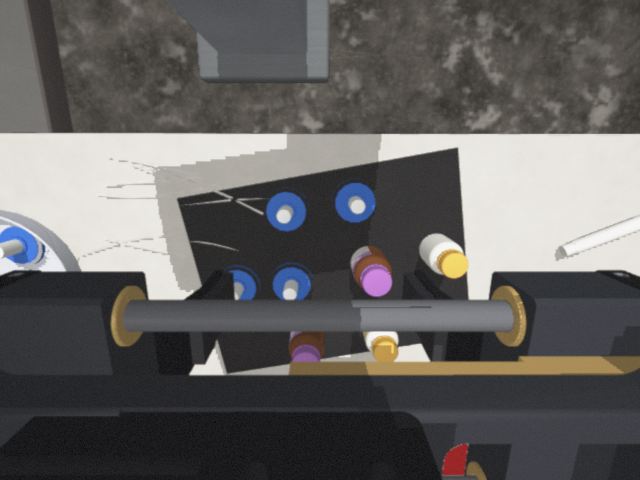

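The wrist view of the tin shows lids at pixels (347,211), (259,260) and (340,277), with the gripper hiding the far edge. In the mat view all four lids are clear apart from (238,287), which is partly hidden. I'll back off a little and measure the tin.

Run:
```python
from h import *
move_to([.425,-.2,.17],topq(0)); sleep(.3); p,W=look("wt2"); np.save("pics/wt2.npy",W)
for c,r,kc,kr,t,z in lids(p,W): print("disc",np.round(c,4),round(r,1),"knob",np.round(kc,4),round(kr,1),t,"z",round(float(z),4))
def circ(r):
    for _ in range(4):
        A=np.c_[2*r[:,:2],np.ones(len(r))]; s=np.linalg.lstsq(A,(r[:,:2]**2).sum(1),rcond=None)[0]
        R_=np.sqrt(s[2]+s[0]**2+s[1]**2); e=np.abs(np.hypot(*(r[:,:2]-s[:2]).T)-R_); r=r[e<max(.004,np.percentile(e,50)*2)]
    a=np.degrees(np.arctan2(*(r[:,:2]-s[:2]).T[::-1])); h=np.histogram(a,12,(-180,180))[0]
    print("tin",len(r),np.round(s[:2],4),R_,np.median(r[:,2]),h)
q=np.hypot(W[...,0]-.505,W[...,1]+.202)
m=(q>.07)&(q<.1)&(W[...,2]>.017)&(W[...,2]<.027); circ(W[m])
# same in scene camera
ps,ds=read_camera("scene"); S=cloud("scene",ds); q=np.hypot(S[...,0]-.505,S[...,1]+.202)
circ(S[(q>.07)&(q<.1)&(S[...,2]>.018)&(S[...,2]<.027)])
print(observe()["time_s"],observe()["position"])
f=W[(np.hypot(W[...,0]-.48,W[...,1]+.22)<.012)][:,2]; print("floor z",np.nanmedian(f))
```

```text
disc [ 0.4184 -0.4246] 42.4 knob [0. 0.] 0 None z 0.0084
disc [0.4173 0.1036] 20.5 knob [0. 0.] 0 None z 0.0089
disc [0.4222 0.1098] 19.7 knob [0. 0.] 0 None z 0.0124
disc [ 0.4576 -0.1737] 20.5 knob [ 0.457  -0.1734] 7.3 [ 0.45618554 -0.17341855  0.0375457 ] z 0.0122
disc [ 0.4988 -0.2549] 19.1 knob [0. 0.] 0 None z 0.0122
tin 1571 [ 0.5034 -0.2003] 0.08244242437872439 0.02211430429613276 [193 171 129  60 218  63   0 161  59 147 168 202]
tin 667 [ 0.505  -0.2014] 0.0828428271221825 0.02173081735619531 [79 78 63 44 49 58 54 37 60 47 40 58]
5.2583 [ 0.42518612 -0.19984857  0.16957376]
floor z 0.002919604869420084
```

```bash
cat >> h.py <<'E'
def circ(r):
    for _ in range(4):
        A=np.c_[2*r[:,:2],np.ones(len(r))]; s=np.linalg.lstsq(A,(r[:,:2]**2).sum(1),rcond=None)[0]
        R_=np.sqrt(s[2]+s[0]**2+s[1]**2); e=np.abs(np.hypot(*(r[:,:2]-s[:2]).T)-R_); r=r[e<max(.004,np.percentile(e,50)*2)]
    h=np.histogram(np.arctan2(*(r[:,:2]-s[:2]).T[::-1]),12,(-np.pi,np.pi))[0]
    print("tin",len(r),np.round(s[:2],4),R_,np.median(r[:,2]),h); return s[:2]
def tin_view(name,pos=(.56,-.2,.16)):
    move_to(list(pos),topq(0)); sleep(.3); p,W=look(name)
    for c,r,kc,kr,t,z in lids(p,W): print("disc",np.round(c,4),round(r,1),"knob",np.round(kc,4),round(kr,1),"z",round(float(z),4))
    q=np.hypot(W[...,0]-.505,W[...,1]+.202)
    if pos[1]<0: circ(W[(q>.07)&(q<.1)&(W[...,2]>.018)&(W[...,2]<.026)])
    return p,W
E
python3 - <<'E'
from h import *
tin_view("wm3",(.52,.10,.2))
tin_view("wt3")
print(observe()["time_s"])
E
```

```text
disc [0.4112 0.189 ] 21.1 knob [0.4114 0.1886] 7.4 z 0.0123
disc [0.4206 0.1167] 20.8 knob [0.4208 0.1165] 7.4 z 0.0123
disc [ 0.4576 -0.1729] 20.8 knob [ 0.4574 -0.1725] 7.6 z 0.012
disc [0.5031 0.1209] 21.0 knob [0.5029 0.1208] 7.4 z 0.0122
disc [0.5064 0.0599] 20.8 knob [0.5063 0.0601] 7.4 z 0.0121
disc [ 0.5209 -0.1792] 21.0 knob [ 0.5208 -0.1792] 8.0 z 0.012
disc [ 0.4197 -0.4262] 43.0 knob [0. 0.] 0 z 0.0084
disc [ 0.4577 -0.1736] 20.5 knob [ 0.4577 -0.1734] 7.4 z 0.0122
disc [ 0.5044 -0.2547] 20.5 knob [ 0.5043 -0.2542] 7.5 z 0.0122
disc [0.5065 0.0595] 21.4 knob [0.5064 0.0593] 7.7 z 0.0124
disc [ 0.5211 -0.1795] 20.5 knob [ 0.521  -0.1794] 7.4 z 0.0122
tin 3122 [ 0.5044 -0.2004] 0.0823191698312159 0.02218299225261175 [307 295 271 242 232 219 221 220 243 268 291 313]
8.325
```

View pics/wt3.png

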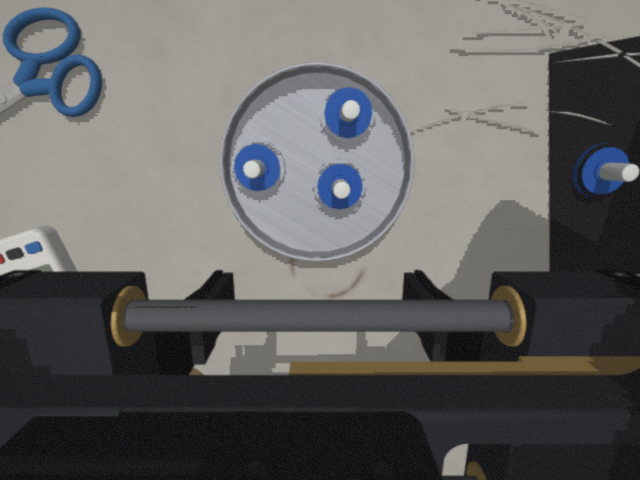

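```bash
cat >> h.py <<'E'
ZG=.0155
def xfer(a,b,yaw,hi=.12):
    q=topq(np.radians(yaw))
    move_to([a[0],a[1],hi],q); set_gripper(.034)
    move_linear([a[0],a[1],ZG],vel=.12); set_gripper(0.0); o=observe()
    print("grip gap",round(o["finger_gap"],4),"force",round(o["finger_force"],1),"wrist",np.round(o["wrist_force"],1),"pos",np.round(o["position"],4))
    move_linear([a[0],a[1],hi],vel=.15); print("gap up",round(observe()["finger_gap"],4))
    if hi>.1: move_to([b[0],b[1],hi],q)
    else: move_linear([b[0],b[1],hi],vel=.1)
    move_linear([b[0],b[1],.03],vel=.15); move_linear([b[0],b[1],ZG+.0005],vel=.05); o=observe()
    print("placed at",np.round(o["position"],4),"wrist",np.round(o["wrist_force"],1))
    set_gripper(.026); sleep(.1); move_linear([b[0],b[1],hi],vel=.15)
TIN=np.array([.5044,-.2004])
def slot(deg,r=.0535): return TIN+r*np.array([np.cos(np.radians(deg)),np.sin(np.radians(deg))])
E
python3 - <<'E'
from h import *
xfer([.521,-.1794],TIN,0,hi=.06)
tin_view("t4"); print(observe()["time_s"])
E
```

```text
grip gap 0.0141 force 30.0 wrist [-0.6  0.   4.1] pos [ 0.5215 -0.1796  0.0162]
gap up 0.0143
placed at [ 0.5046 -0.2005  0.016 ] wrist [0.  0.5 0.5]
disc [ 0.4192 -0.4254] 42.7 knob [0. 0.] 0 z 0.0084
disc [ 0.4577 -0.1736] 20.5 knob [ 0.4576 -0.1734] 7.4 z 0.0122
disc [ 0.5043 -0.2548] 20.5 knob [ 0.504  -0.2542] 7.4 z 0.0122
disc [ 0.5042 -0.2006] 20.5 knob [ 0.5042 -0.2003] 7.4 z 0.0122
disc [0.5071 0.0593] 21.6 knob [0.5061 0.0594] 7.7 z 0.0124
disc [0.509 0.042] 17.0 knob [0.5063 0.0587] 7.1 z 0.0088
tin 3138 [ 0.5043 -0.2004] 0.08230997027034524 0.022192530397034116 [311 281 268 251 230 224 222 233 244 265 301 308]
14.5917
```

Lid_3 now sits in the middle, within 0.3 mm of the measured centre. Next, the mat lids.

Run:
```python
from h import *
xfer([.5064,.0598],slot(30),30)
xfer([.503,.1208],slot(210),30)
tin_view("t5"); print(observe()["time_s"])
```

```text
grip gap 0.0142 force 30.0 wrist [-1.   0.3  4.3] pos [0.5068 0.0598 0.016 ]
gap up 0.0135
placed at [ 0.5506 -0.1737  0.0159] wrist [-0.8  0.1 -1.2]
grip gap 0.0144 force 30.0 wrist [-1.3 -0.3  3.1] pos [0.5034 0.1208 0.016 ]
gap up 0.0142Traceback (most recent call last):
  File "<stdin>", line 3, in <module>
  File "h.py", line 52, in xfer
    if hi>.1: move_to([b[0],b[1],hi],q)
              ~~~~~~~^^^^^^^^^^^^^^^^^^
host.PlanningError: the arm cannot take that pose within its joint ranges
```

Run:
```python
from h import *
o=observe(); print(o["time_s"],np.round(o["q"],2),o["position"])
for s,(x,y) in {"210":slot(210),"90":slot(90),"330":slot(330),"P1":(.4112,.1888),"P2":(.4207,.1166)}.items():
    for z in (.12,ZG):
        print(s,z,{yw:(None if (q:=solve_ik([x,y,z],topq(np.radians(yw)))) is None else np.round(q,2).tolist()[-1]) for yw in (-150,-120,-90,-60,-30,-15,0,15,30,60,90)})
```

```text
26.1333 [ 0.08  0.06  1.9   0.    1.18 -2.01] [0.50215287 0.12073355 0.11892266]
210 0.12 {-150: 0.43, -120: -0.09, -90: -0.61, -60: -1.14, -30: -1.66, -15: -1.92, 0: -2.19, 15: -2.45, 30: None, 60: None, 90: 2.53}
210 0.0155 {-150: 0.43, -120: -0.09, -90: -0.61, -60: -1.14, -30: -1.66, -15: -1.92, 0: -2.19, 15: -2.45, 30: None, 60: None, 90: 2.53}
90 0.12 {-150: 0.61, -120: 0.09, -90: -0.43, -60: -0.96, -30: -1.48, -15: -1.74, 0: -2.0, 15: -2.27, 30: -2.53, 60: None, 90: None}
90 0.0155 {-150: 0.61, -120: 0.09, -90: -0.43, -60: -0.96, -30: -1.48, -15: -1.74, 0: -2.0, 15: -2.27, 30: -2.53, 60: None, 90: None}
330 0.12 {-150: 0.52, -120: 0.0, -90: -0.52, -60: -1.05, -30: -1.57, -15: -1.83, 0: -2.09, 15: -2.36, 30: -2.62, 60: None, 90: 2.62}
330 0.0155 {-150: 0.52, -120: 0.0, -90: -0.52, -60: -1.05, -30: -1.57, -15: -1.83, 0: -2.09, 15: -2.36, 30: -2.62, 60: None, 90: 2.62}
P1 0.12 {-150: 1.3, -120: 0.78, -90: 0.26, -60: -0.27, -30: -0.79, -15: -1.05, 0: -1.31, 15: -1.58, 30: -1.84, 60: -2.36, 90: None}
P1 0.0155 {-150: 1.3, -120: 0.78, -90: 0.26, -60: -0.27, -30: -0.79, -15: -1.05, 0: -1.31, 15: -1.58, 30: -1.84, 60: -2.36, 90: None}
P2 0.12 {-150: 1.14, -120: 0.61, -90: 0.09, -60: -0.43, -30: -0.96, -15: -1.22, 0: -1.48, 15: -1.74, 30: -2.01, 60: -2.53, 90: None}
P2 0.0155 {-150: 1.14, -120: 0.61, -90: 0.09, -60: -0.43, -30: -0.96, -15: -1.22, 0: -1.48, 15: -1.74, 30: -2.01, 60: -2.53, 90: None}
```

Run:
```python
from h import *
b=slot(210); move_to([*b,.12],topq(np.radians(-150)))
move_linear([*b,.03],vel=.15); move_linear([*b,ZG+.0005],vel=.05); o=observe()
print("placed at",np.round(o["position"],4),np.round(o["wrist_force"],1),round(o["finger_gap"],4))
set_gripper(.026); sleep(.1); move_linear([*b,.12],vel=.15)
xfer([.4207,.1166],slot(90),-90)
tin_view("t6"); print(observe()["time_s"])
```

```text
placed at [ 0.4582 -0.2273  0.016 ] [ 0.4 -0.1  0.8] 0.0142
grip gap 0.0141 force 30.0 wrist [-0.5 -0.8  4. ] pos [0.4212 0.1166 0.016 ]
gap up 0.0144
placed at [ 0.5045 -0.147   0.016 ] wrist [ 0.2 -0.8  0.2]
disc [ 0.4195 -0.4258] 42.9 knob [0. 0.] 0 z 0.0084
disc [ 0.4558 -0.228 ] 20.5 knob [ 0.4557 -0.2273] 7.5 z 0.0122
disc [ 0.458  -0.1735] 20.6 knob [ 0.4578 -0.1735] 7.4 z 0.0123
disc [ 0.503  -0.1474] 20.5 knob [ 0.5029 -0.1473] 7.3 z 0.0123
disc [ 0.5044 -0.2547] 20.5 knob [ 0.5041 -0.2544] 7.4 z 0.0122
disc [ 0.5041 -0.2006] 20.5 knob [ 0.5042 -0.2003] 7.3 z 0.0122
disc [ 0.5501 -0.173 ] 20.7 knob [ 0.5498 -0.1729] 7.5 z 0.0122
tin 3144 [ 0.5044 -0.2004] 0.082299343808807 0.022222011273808323 [309 293 271 254 225 218 220 231 248 270 293 312]
40.6167
```

All six lids are at floor level with gaps of 3 mm or more, so the last slot is free.

Run:
```python
from h import *
xfer([.4112,.1888],slot(330),-30)
p,W=tin_view("t7"); print(observe()["time_s"])
```

```text
grip gap 0.0146 force 30.0 wrist [-0.7  0.1  2.9] pos [0.4116 0.1889 0.0159]
gap up 0.014
placed at [ 0.5506 -0.2271  0.0158] wrist [-0.  -0.3 -0.4]
disc [ 0.4195 -0.4251] 42.6 knob [0. 0.] 0 z 0.0084
disc [ 0.4559 -0.2277] 20.5 knob [ 0.4559 -0.2274] 7.3 z 0.0122
disc [ 0.4578 -0.1737] 20.5 knob [ 0.4576 -0.1733] 7.4 z 0.0123
disc [ 0.503  -0.1475] 20.4 knob [ 0.5029 -0.1477] 7.4 z 0.0123
disc [ 0.5044 -0.2548] 20.6 knob [ 0.5043 -0.2541] 7.4 z 0.0122
disc [ 0.5043 -0.2006] 20.4 knob [ 0.5043 -0.2003] 7.3 z 0.0123
disc [ 0.5501 -0.228 ] 20.7 knob [ 0.5498 -0.2277] 7.5 z 0.0122
disc [ 0.55   -0.1731] 20.6 knob [ 0.5497 -0.1729] 7.5 z 0.0123
tin 3138 [ 0.5044 -0.2004] 0.08230162791753128 0.022201302071639173 [303 293 272 252 222 230 213 226 250 275 294 308]
50.1917
```

View pics/t7.png

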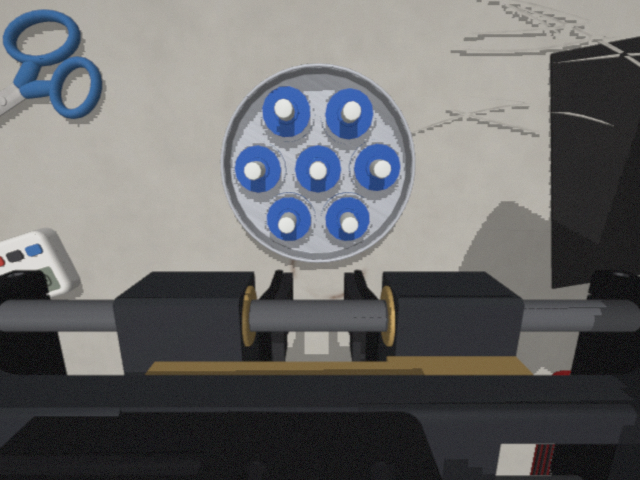

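The picture shows all seven lids flat in the tin, one in the middle at (317,169) and six round it. The gripper is clear of everything.

```bash
python3 -c "
from workcell import *
print(hand_in())"
```

```text
the job is handed in; nothing more can be done
None
```

I handed the job in at about 50 s: all seven lids lie flat in the tin, knobs up, one in the middle and six round it, all within about 55 mm of the tin's centre; the gripper touched no bottle that I know of, though I took no final picture of the mat, and the hand-in returned no verdict.

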